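File a wooden wheel round to its mark

TASK

Take the file with the yellow grip from its tray, nose (red end) forward, and file the rim of the wooden wheel on the green stand with forward strokes only, pressing gently but firmly so that each stroke turns the wheel on, and lifting the file clear of the wheel for each return so that the wheel is never rolled back. Keep on, over two or more strokes, until the red mark has come round underneath and stands at the top, then stop and lay the file flat back in its tray. Keep the robot's fingers and arm off the wheel and its stand, and leave the other things on the bench as they are.

Things in the scene. Friction and masses are not known exactly. Their poses are not given: they have to be found in the camera images.
- file: Flat file: dark steel blade 130 long x 30 wide x 8 mm thick with, centred on top of it, a grip 60 long x 22 wide (wooden base, yellow from 20 mm up), its top 52 mm above the underside. 0.3 kg. Origin: centre of the flat underside, the filing face. Axes: x along the blade to the nose (red-capped end), y across it, z up. Take the grip from above, across its 22 mm width.
- file_nose (a point): The nose end of the file: middle of the front edge of the underside, 65 mm along x from the file's origin.
- tray: Dark wooden open tray, fixed, 180 x 76 mm outside, 16 mm high, walls 5 mm, floor 5 mm thick; the file lies in it at the start. Origin: centre of its underside; x along its length, z up.
- stand: Green truing stand, fixed, base plate 110 x 100 x 16 mm. Origin: centre of its underside on the table. Its x axis is the forward direction of the strokes; its y axis is the wheel's axle line; z up. The green post behind the wheel (at y = 24 to 40 mm) is 76 mm high; a steel carriage in front of it (y = 12 to 24 mm) reaches 113 mm.
- wheel_axle (a point): Centre of the wheel's axle, 100 mm above the stand's underside. The wooden wheel is 64 mm in diameter and 22 mm thick (y = -11 to 11 mm of the stand), so the top of its rim is about 132 mm above the table; but its bore is off centre, and the rim runs out of round: its top lies up to 4 mm higher or lower as the wheel turns.
- carriage (a joint): Sinking, in m, of the sprung carriage that bears the wheel: 0 unloaded (about 0.3 mm under its own weight), about 0.125 mm more for each newton pressed down on the wheel, 9 mm at most. Some 8 to 13 N of pressing works well; over 20 N bruises the wheel.
- wheel (a joint): Turn of the wheel, rad: 0 = red mark (line across the rim and down the outer face) at the top; grows as the wheel's top moves forward (stand's +x). Starts at 0.5 to 1.5, the mark leaning forward; done when it is at the top again, at 6.28. 100 mm of stroke without slip gives about 3.1 rad. The axle is stiff: 3 N along the rim (4 to 7 N of pressing) turns the wheel; it stays where left.
- spare_wheel: Bystander: spare wooden wheel lying flat, 64 mm diameter, 22 mm high. Origin: centre of the underside.
- offcut: Bystander: wooden block 60 x 45 x 30 mm. Origin: centre of the underside.
- glue: Bystander: white bottle, 56 mm diameter, 130 mm high. Origin: centre of the underside.
- hammer: Bystander: hammer lying on the bench.
- square: Bystander: try square, wooden stock 110 mm, steel blade 150 mm, lying flat.
- pin_cup: Bystander: blue cup, 70 mm diameter, 70 mm high. Origin: centre of the underside.
- plank_end: Bystander: end of a plank, 130 x 70 x 20 mm. Origin: centre of the underside.

How it is judged:
By the outcome, as a careful person would: the job done as asked, in the order asked, and still so for the second after the job is handed in, with the robot touching nothing.
It also fails if it takes over 67 s, if anything falls off the work surface, if the arm or the gripper's body presses on something with over 40 N, if the wrist force passes 120 N, or if a joint passes its speed limit or range.

ROBOT

A 6-joint arm with a two-finger parallel gripper is mounted at the origin on the work surface. World frame = base frame: x ahead of the robot, y to its left, z up, the work surface at z = 0. Lengths are in m, angles in rad, forces in N, time in s.
With the tool pointing down it reaches from about 0.325 to 0.9 m from the base axis. Payload 3.5 kg.
Tool frame: the origin (TCP) lies where the fingers leave the gripper's body, on its centre line; the fingertips stand 73 mm ahead of it and the grasp point (between the pads) lies 54 mm ahead of it; z points along the fingers, y is the direction in which the jaws open and shut (so a half turn about z gives the same grasp; the last joint's range is limited). The gripper opens to 85 mm and grips with 20 to 120 N. Pads are 22 mm wide; open, the fingers measure 114 mm over their backs; the gripper's body (76 mm by 85 mm) begins 54 mm behind the grasp point. The pads swing forward as they close: fully open they stand 13 mm farther back than shut.
Start: joints at [-1.435, 0.276, -0.026, 1.268, 0, 1.467], TCP at [0.148, -0.607, 0.304] pointing down, gripper open.
Joint ranges: [-3.12, 3.12], [-0.85, 1.88], [-1.08, 1.24], [-1.95, 2.15], [-1.57, 1.53], [-3.14, 3.14]. Speed limits (rad/s): [2.57, 2.57, 3.14, 3.14, 3.14, 3.14].

INTERFACE

Orientations are given as a 3x3 rotation matrix whose columns are the frame's x, y, z axes.
In Python, from bench import monitor, optics, ticket gives the robot as it stands.
- The arm moves only by the shell command python3 -m pendant 'ROWS' [FORCE]. ROWS is text: rows parted by semicolons, each of 7 numbers parted by spaces: the shift along the tool's x, y, z in units of 0.3 m (1.0 is 0.3 m), then the turn, a rotation vector about the tool's x, y, z in units of 180 degrees (1.0 is 180 degrees), then the opening, from 0 (shut) to 1 (fully open). A call has 1 to 10 rows; each row shifts and turns the pose as measured when the row begins, along the tool's axes as they then stand; what a row does not reach is not made up. A row lasts 1/10 s, in which the tool goes at most 50 mm and 8.59 degrees, less where a joint would pass 70% of its speed; a pose out of reach is approached as far as the arm can. A call with a number of a shift or a turn outside -1 to 1 is refused whole. A call with a gripper value outside its range is refused whole. The fingers move at their own pace and stop on an object; FORCE is the grip in N (left out, the last holds). Time passes only in rows, so rows that do not move let the fingers close. It gives the time, the measured TCP pose, the force and the opening at its end, in the units of the state.
- monitor.read_state(): the state, without advancing time (a new reading comes with each control period).
- optics.grab_frame(name): name is "scene" or "top"; returns a dict with "frame" (384x512x3 uint8, blue, green, red), "intrinsics" (3x3 intrinsics, pixels), "world_from_camera" (4x4, takes a point from camera to world coordinates). Camera axes: x right, y up, looking along -z (the intrinsics and any distortion apply to the point x, -y, -z); pixel columns grow to the right and rows downward; lengths in m; the calibration is good to about 2 mm. A picture is of the moment at which its call begins. There is no depth.
- ticket.hand_in(): hands the job in, once; it reports no verdict.
The state is a dict: "t": time; "joint_pos": joint angles; "qvel": joint speeds; "joint_efforts": joint torques, N m; "position": TCP position; "eef_rot": TCP orientation; "ft_force": force on the tool from outside, world axes, zero at the start; "ft_torque": the same for the moment, N m; "gripper_width": finger opening in m.
Only numpy, scipy, OpenCV 4.12 (cv2) and the standard library are available. Lean on these libraries where they do the work, as an engineer would, in place of code of your own. Each camera call takes 0.05 s, during which the arm holds its last target.

## Working session

There is one attempt and no reset: what is moved stays moved. The work goes in short steps, Python scripts to look and compute and a shell command to move; the robot and the scene stay as the last step left them, time stands still between calls to the robot, and variables do not carry over. Pictures are saved under pics/ and viewed, and the job is handed in when it is done.

```bash
ls; mkdir -p pics; python3 - <<'E'
from bench import monitor, optics
import cv2,numpy as np
s=monitor.read_state()
for k,v in s.items(): print(k,np.round(v,4).tolist())
for n in("scene","top"):
    f=optics.grab_frame(n); cv2.imwrite(f"pics/{n}0.png",f["frame"]); np.savez(f"cam_{n}.npz",K=f["intrinsics"],T=f["world_from_camera"]); print({k:(np.round(v,4).tolist() if k!='frame' else 0) for k,v in f.items()})
E
```

```text
pics
t 0.0
joint_pos [-1.4354, 0.2771, -0.0279, 1.268, 0.0, 1.4674]
qvel [0.0009, -0.0001, -0.0003, -0.0009, 0.001, -0.0012]
joint_efforts [0.0009, -44.5514, 29.5199, 0.0164, -0.0001, -0.0]
position [0.1477, -0.6066, 0.3027]
eef_rot [[0.9716, 0.2365, -0.0003], [0.2365, -0.9716, 0.0022], [0.0002, -0.0022, -1.0]]
ft_force [-0.7055, -0.3217, 0.1963]
ft_torque [0.0383, 0.0058, 0.018]
gripper_width 0.0855
{'frame': 0, 'intrinsics': [[472.8077, 0.0, 257.9634], [0.0, 472.8077, 187.6751], [0.0, 0.0, 1.0]], 'world_from_camera': [[-0.6687, -0.4737, 0.5731, 1.2145], [0.7434, -0.441, 0.5029, 0.5039], [0.0145, 0.7623, 0.6471, 0.7523], [0.0, 0.0, 0.0, 1.0]]}
{'frame': 0, 'intrinsics': [[376.7213, 0.0, 245.7829], [0.0, 376.7213, 192.5611], [0.0, 0.0, 1.0]], 'world_from_camera': [[0.0011, 0.977, -0.2133, 0.426], [-1.0, 0.0016, 0.0021, -0.0237], [0.0024, 0.2133, 0.977, 1.0854], [0.0, 0.0, 0.0, 1.0]]}
```

View pics/scene0.png

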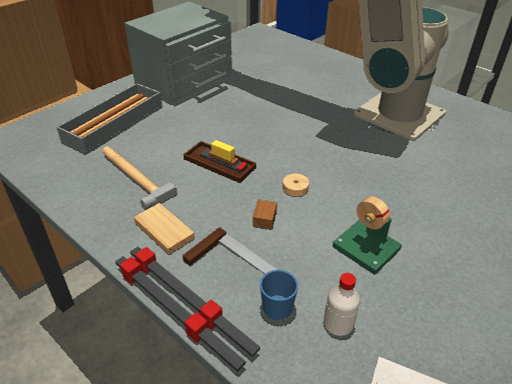

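View pics/top0.png

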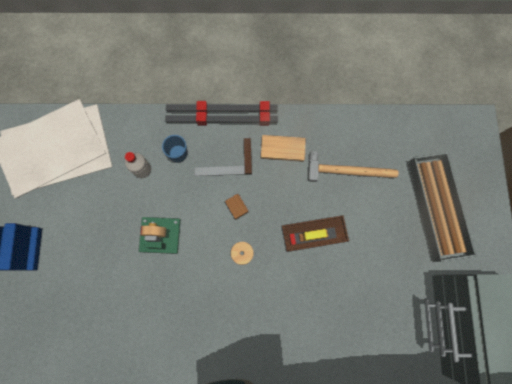

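```bash
python3 - <<'E'
import cv2,numpy as np
a=cv2.imread("pics/top0.png");b=cv2.imread("pics/scene0.png")
c=cv2.resize(a[205:265,270:360],None,fx=8,fy=8,interpolation=cv2.INTER_CUBIC); cv2.imwrite("pics/c1.png",c)
c=cv2.resize(a[205:265,125:195],None,fx=9,fy=9,interpolation=cv2.INTER_CUBIC); cv2.imwrite("pics/c2.png",c)
c=cv2.resize(b[185:275,325:410],None,fx=6.5,fy=6.5,interpolation=cv2.INTER_CUBIC); cv2.imwrite("pics/c3.png",c)
c=cv2.resize(b[130:185,175:265],None,fx=8,fy=8,interpolation=cv2.INTER_CUBIC); cv2.imwrite("pics/c4.png",c)
E
```

```text
(no output)
```

View pics/c1.png

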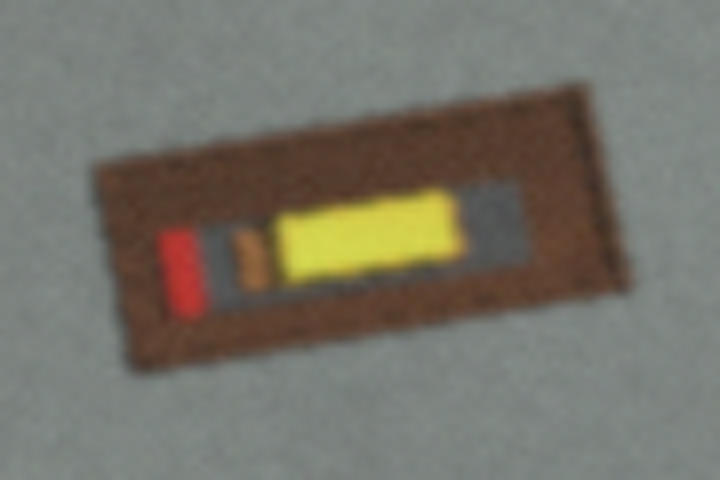

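View pics/c2.png

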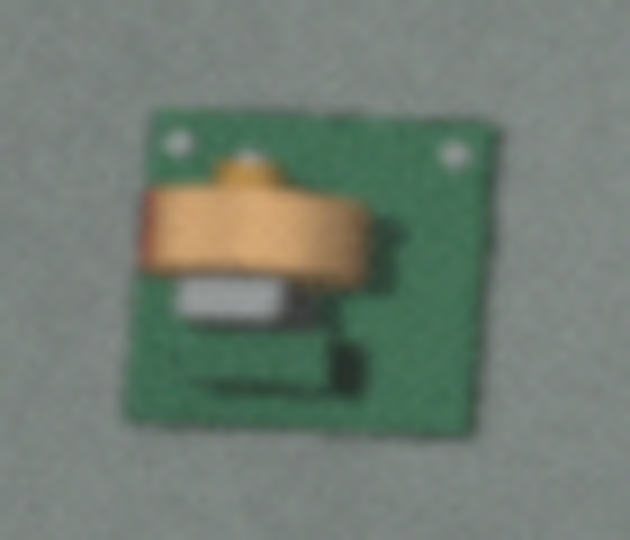

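View pics/c3.png

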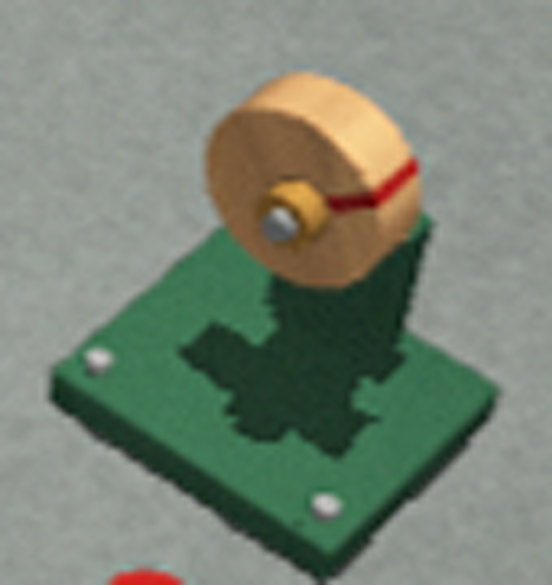

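View pics/c4.png

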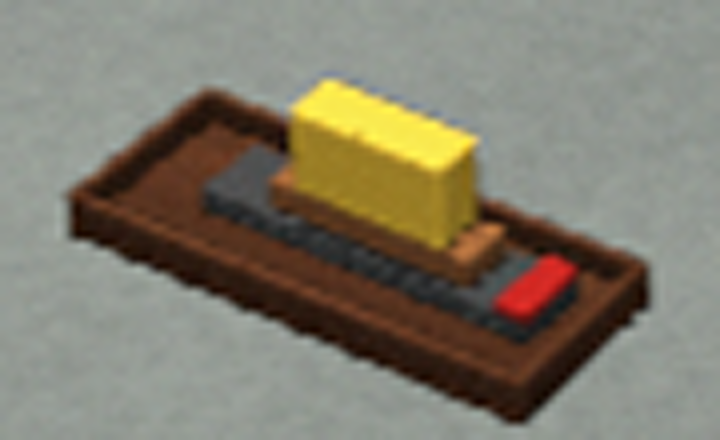

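```bash
cat > h.py <<'E'
import numpy as np,cv2
from scipy.optimize import least_squares
C={n:np.load(f"cam_{n}.npz") for n in("scene","top")}
def proj(n,P):
    P=np.atleast_2d(P);T=C[n]["T"];K=C[n]["K"]
    p=(P-T[:3,3])@T[:3,:3]
    p=p*[1,-1,-1]
    q=p@K.T
    return q[:,:2]/q[:,2:]
def crop(pts,s,off): return (np.array(pts,float)+.5)/s-.5+np.array(off)
def tf(p,L):
    c,s=np.cos(p[2]),np.sin(p[2]);L=np.atleast_2d(L)
    return np.c_[p[0]+c*L[:,0]-s*L[:,1],p[1]+s*L[:,0]+c*L[:,1],L[:,2]]
def fit(obs,x0):
    # obs list of (cam, local pts, px)
    f=lambda p:np.concatenate([(proj(n,tf(p,L))-px).ravel() for n,L,px in obs])
    r=least_squares(f,x0,loss='soft_l1',f_scale=1); return r.x,f(r.x).reshape(-1,2)
E
python3 - <<'E'
from h import *
T=([270,205],8);S=([175,130],8)
def o(n,L,c,s,off): return (n,np.array(L)/1000,crop(c,s,off))
tray=[o("top",[(90,-38,16),(-90,-38,16),(-90,38,16),(90,38,16)],[(95,163),(588,84),(630,290),(135,370)],8,[270,205]),
 o("scene",[(-90,-38,16),(-90,38,16),(90,38,16),(90,-38,16)],[(72,195),(212,90),(650,268),(520,385)],8,[175,130])]
fil=[o("top",[(65,-15,13),(65,15,13),(-65,-15,13),(-65,15,13)],[(160,232),(172,320),(518,182),(530,258)],8,[270,205]),
 o("scene",[(-65,-15,13),(-65,15,13),(65,15,13),(65,-15,13)],[(205,188),(255,148),(578,268),(525,325)],8,[175,130])]
st=[o("top",[(55,-50,16),(-55,-50,16),(-55,50,16),(55,50,16)],[(150,108),(498,122),(475,437),(125,425)],9,[125,205]),
 o("scene",[(-55,-50,16),(55,-50,16),(55,50,16)],[(52,372),(328,552),(497,392)],6.5,[325,185])]
for nm,ob in(("tray",tray),("file",fil),("stand",st)):
    x,r=fit(ob,[.35,0,1.5]); print(nm,np.round(x,4),np.round(r,1).tolist())
    for k in ob: print('  ',k[0],np.round(fit([k],[.35,0,1.5])[0],4))
x,_=fit(st,[.35,0,1.5])
print("axle",tf(x,[0,0,.1]), proj("scene",tf(x,[[0,-.011,.1],[0,0,.132],[.032,-.011,.1],[0,-.011,.132]])),proj("top",tf(x,[0,-.011,.1])))
E
```

```text
tray [ 0.5428 -0.2216  1.7288] [[-0.4, -0.3], [-0.3, -0.2], [0.1, 0.3], [-0.6, 0.4], [-0.8, -0.2], [-0.3, -0.8], [0.4, -0.6], [-0.2, 0.2]]
   top [ 0.5429 -0.2224  1.7308]
   scene [ 0.5433 -0.2201  1.7261]
file [ 0.5349 -0.2161  1.729 ] [[-0.4, 0.5], [0.0, 0.0], [-0.4, -0.3], [0.3, 0.6], [-0.7, -0.0], [0.0, -0.5], [-0.1, 1.0], [-0.1, -0.1]]
   top [ 0.5354 -0.2166  1.7238]
   scene [ 0.5343 -0.216   1.7367]
stand [0.5379 0.2203 1.5357] [[-0.0, -0.4], [-0.4, -0.5], [-0.4, -0.2], [-0.7, -0.3], [-1.1, -0.9], [0.3, -0.4], [0.4, -1.8]]
   top [0.5368 0.2192 1.5396]
   scene [0.5399 0.2222 1.5233]
axle [[0.53785445 0.22034105 0.1       ]] [[370.1588113  215.98684336]
 [376.0288023  201.49604701]
 [383.88677517 223.94056229]
 [372.90589803 204.16037897]] [[152.07924638 226.7995314 ]]
```

```bash
cat >> h.py <<'E'
def tgt(pos,yaw):
    from bench import monitor
    s=monitor.read_state();R=np.array(s["eef_rot"]);p=np.array(s["position"])
    x=np.array([np.cos(yaw),np.sin(yaw),0]);z=np.array([0,0,-1.]);Rt=np.c_[x,np.cross(z,x),z]
    d=R.T@(np.array(pos)-p)/.3
    rv=cv2.Rodrigues(R.T@Rt)[0].ravel()/np.pi
    print("t",round(s["t"],2),"pos",np.round(p,4),"yaw",round(float(np.arctan2(R[1,0],R[0,0])),4),"F",np.round(s["ft_force"],2),"w",round(float(s["gripper_width"]),4))
    print("shift",np.round(d,4),"turn",np.round(rv,4))
E
python3 -m pendant '0 0 0 0 0 -0.05 1;0 0 0 0 0 -0.05 1;0 0 0 0 0 -0.05 1;0 0 0 0 0 -0.05 1;0 0 0 0 0 -0.05 1;0 0 0 0 0 -0.05 1;0 0 0 0 0 -0.05 1;0 0 0 0 0 -0.05 1;0 0 0 0 0 -0.05 1;0 0 0 0 0 -0.05 1' 100
python3 -c "
from h import *
tgt([.5355,-.2163,.22],1.728)"
```

```text
t: 1.1
position: [0.1472, -0.6028, 0.2955]
eef_rot: [[-0.173, 0.985, -0.002], [0.985, 0.173, 0.015], [0.016, 0.001, -1.0]]
ft_force: [0.1, -0.8, -0.2]
gripper_width: 0.0855
t 1.1 pos [ 0.1472 -0.6028  0.2955] yaw 1.7449 F [ 0.13 -0.81 -0.25] w 0.0855
shift [1.0407 1.4978 0.2688] turn [ 0.0002 -0.0049  0.0054]
```

```bash
python3 - <<'E'
import sys; sys.argv=['x']
from h import *
off=[325,185];s=6.5
F=crop([(207,165),(222,125),(330,130),(370,175),(378,200),(325,287),(275,265),(230,225)],s,off)
B=crop([(262,85),(310,72),(370,100),(405,140)],s,off)
x0=[.5379,.2203,1.5357]
def circ(p,y,px):
    # distance from outline to pixel
    a=np.linspace(0,2*np.pi,400)
    q=proj("scene",tf(x0,np.c_[p[0]+p[2]*np.sin(a),0*a+y,.1+p[1]+p[2]*np.cos(a)]))
    d=np.linalg.norm(q[None]-px[:,None],axis=2); return d.min(1)
r=least_squares(lambda p:np.r_[circ(np.r_[p,.032],-.011,F),circ(np.r_[p,.032],.011,B)],[0,0]);print(r.x,r.fun.round(1))
# axle check: bolt
print(proj("scene",tf(x0,[[0,-y,.1] for y in(.011,.02,.025,.03)])), crop([(278,225),(293,208)],s,off))
E
```

```text
[-0.00106533  0.00228359] [0.  0.5 0.2 0.2 0.3 0.1 0.6 0.2 0.3 0.  0.4 0.5]
[[370.12902144 215.98876024]
 [367.5852632  218.20922043]
 [366.1603636  219.45302291]
 [364.72701227 220.70420296]] [[367.34615385 219.19230769]
 [369.65384615 216.57692308]]
```

```bash
python3 -m pendant '.09 .13 .02 0 -.005 .005 1;.09 .13 .02 0 0 0 1;.09 .13 .02 0 0 0 1;.09 .13 .02 0 0 0 1;.09 .13 .02 0 0 0 1;.09 .13 .02 0 0 0 1;.09 .13 .02 0 0 0 1;.09 .13 .02 0 0 0 1;.09 .13 .02 0 0 0 1'
python3 -c "
from h import *
tgt([.5355,-.2163,.22],1.728)"
```

```text
t: 2.0
position: [0.4604, -0.3008, 0.236]
eef_rot: [[-0.148, 0.989, -0.001], [0.989, 0.148, -0.001], [-0.001, -0.002, -1.0]]
ft_force: [0.8, -0.5, -0.3]
gripper_width: 0.0854
t 2.0 pos [ 0.4604 -0.3008  0.236 ] yaw 1.7191 F [ 0.76 -0.48 -0.33] w 0.0854
shift [0.2415 0.2891 0.0526] turn [-0.0005  0.0002 -0.0028]
```

```bash
python3 -m pendant '.09 .11 .02 0 0 -.003 1;.09 .11 .02 0 0 0 1;.05 .055 .01 0 0 0 1; 0 0 0 0 0 0 1'
python3 -c "
from h import *
tgt([.5355,-.2163,.10],1.728)"
```

```text
t: 2.4
position: [0.5359, -0.2107, 0.2174]
eef_rot: [[-0.165, 0.986, -0.004], [0.986, 0.165, 0.002], [0.003, -0.004, -1.0]]
ft_force: [-1.1, 0.1, -0.2]
gripper_width: 0.0854
t 2.4 pos [ 0.5359 -0.2107  0.2174] yaw 1.737 F [-1.14  0.08 -0.24] w 0.0854
shift [-0.0191 -0.003   0.3913] turn [-0.0011 -0.0008  0.0029]
```

```bash
python3 -m pendant '-.015 -.003 .1 0 0 .003 1;0 0 .1 0 0 0 1; 0 0 0 0 0 0 1'
python3 -c "
from h import *
tgt([.5355,-.2163,.10],1.728)
from bench import optics
for n in('scene','top'):
    f=optics.grab_frame(n)['frame']; cv2.imwrite(f'pics/{n}1.png',cv2.resize(f[100:200,170:290] if n=='scene' else f[190:270,260:370],None,fx=6,fy=6,interpolation=cv2.INTER_CUBIC))
"
```

```text
t: 2.7
position: [0.5356, -0.2157, 0.1565]
eef_rot: [[-0.158, 0.987, -0.004], [0.988, 0.158, 0.0], [0.001, -0.003, -1.0]]
ft_force: [-1.0, 0.0, 0.0]
gripper_width: 0.0861
t 2.7 pos [ 0.5356 -0.2157  0.1565] yaw 1.7291 F [-0.97  0.05  0.  ] w 0.0861
shift [-0.0022 -0.      0.1884] turn [-0.0011 -0.0002  0.0003]
```

View pics/scene1.png

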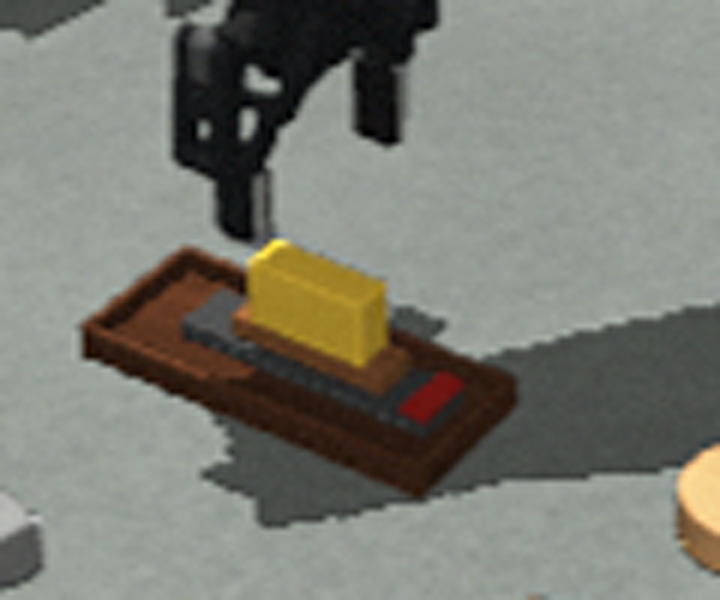

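The open jaws stand symmetrically astride the yellow grip (crop px 240–390, above the tray). Descend and grip.

```bash
python3 -m pendant '-.002 0 .1 0 0 0 1;0 0 .08 0 0 0 1; 0 0 .01 0 0 0 1; 0 0 0 0 0 0 1'
python3 -m pendant '0 0 0 0 0 0 0;0 0 0 0 0 0 0;0 0 0 0 0 0 0;0 0 0 0 0 0 0;0 0 0 0 0 0 0;0 0 0 0 0 0 0;0 0 0 0 0 0 0' 110
python3 -c "
from h import *
tgt([.5355,-.2163,.10],1.728)"
```

```text
t: 3.2
position: [0.5426, -0.2227, 0.1105]
eef_rot: [[-0.154, 0.988, 0.014], [0.988, 0.154, -0.01], [-0.012, 0.012, -1.0]]
ft_force: [0.5, -0.2, 0.7]
gripper_width: 0.0857
t: 3.9
position: [0.5443, -0.2249, 0.1169]
eef_rot: [[-0.154, 0.988, 0.019], [0.988, 0.154, -0.016], [-0.018, 0.017, -1.0]]
ft_force: [-1.0, -0.7, 1.0]
gripper_width: 0.02
t 3.9 pos [ 0.5443 -0.2249  0.1169] yaw 1.7249 F [-1.02 -0.73  0.95] w 0.02
shift [ 0.0339 -0.0255  0.0552] turn [ 0.0053  0.0059 -0.0009]
```

```bash
cat > look.py <<'E'
import sys
from h import *
from bench import optics
tag=sys.argv[1]
for a in sys.argv[2:]:
    n,x0,x1,y0,y1=a.split(','); x0,x1,y0,y1=map(int,(x0,x1,y0,y1))
    f=optics.grab_frame(n)['frame'][y0:y1,x0:x1]; s=min(700/(x1-x0),560/(y1-y0)); print(s)
    cv2.imwrite(f'pics/{tag}_{n}.png',cv2.resize(f,None,fx=s,fy=s,interpolation=cv2.INTER_CUBIC))
E
python3 look.py g scene,170,290,100,200
python3 -c "
from h import *
tgt([.5355,-.2163,.10],1.728)"
```

```text
5.6
t 3.95 pos [ 0.5444 -0.225   0.1169] yaw 1.7249 F [-0.84  0.08  0.77] w 0.0198
shift [ 0.0341 -0.0257  0.0554] turn [ 0.0054  0.0059 -0.0009]
```

View pics/g_scene.png

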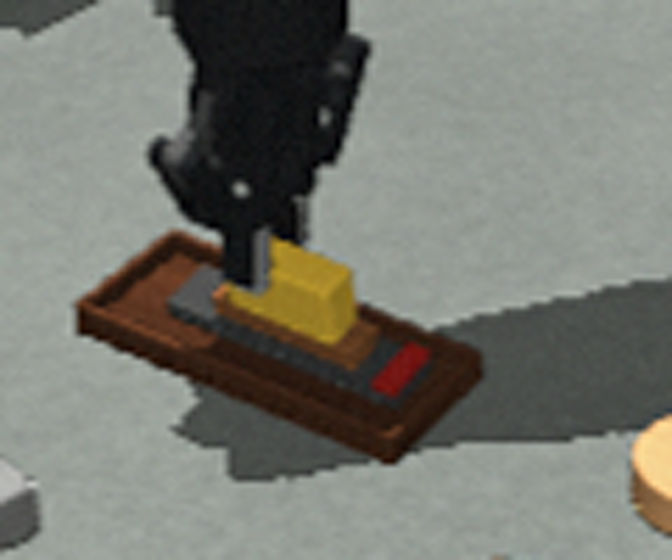

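```bash
python3 -m pendant '0 0 0 0 0 0 0.6;0 0 0 0 0 0 .6;0 0 0 0 0 0 .6'
python3 -c "
from h import *
tgt([.5355,-.2163,.10],1.728)"
```

```text
t: 4.25
position: [0.5448, -0.2246, 0.1165]
eef_rot: [[-0.154, 0.988, 0.02], [0.988, 0.154, -0.014], [-0.017, 0.018, -1.0]]
ft_force: [-0.7, 0.1, -0.3]
gripper_width: 0.0514
t 4.25 pos [ 0.5448 -0.2246  0.1165] yaw 1.7252 F [-0.68  0.13 -0.34] w 0.0514
shift [ 0.0331 -0.0274  0.0539] turn [ 0.0057  0.0056 -0.0008]
```

```bash
python3 -m pendant '.033 -.027 0 .0057 .0056 0 .6;0 0 0 0 0 0 .6'
python3 -c "
from h import *
tgt([.5355,-.2163,.10],1.728)"
```

```text
t: 4.45
position: [0.5348, -0.2153, 0.1162]
eef_rot: [[-0.154, 0.988, -0.001], [0.988, 0.154, 0.002], [0.002, -0.001, -1.0]]
ft_force: [-0.3, 0.3, 0.5]
gripper_width: 0.0515
t 4.45 pos [ 0.5348 -0.2153  0.1162] yaw 1.7254 F [-0.25  0.34  0.55] w 0.0515
shift [-0.0037  0.002   0.0538] turn [-0.0003 -0.0006 -0.0008]
```

```bash
python3 -m pendant '-.004 .002 .027 0 0 0 .6;0 0 .025 0 0 0 .6;0 0 0 0 0 0 .6'
python3 -c "
from h import *
tgt([.5355,-.2163,.10],1.728)"
```

```text
t: 4.75
position: [0.5357, -0.2163, 0.0994]
eef_rot: [[-0.154, 0.988, -0.001], [0.988, 0.154, 0.002], [0.002, -0.0, -1.0]]
ft_force: [0.7, -0.5, -0.6]
gripper_width: 0.0513
t 4.75 pos [ 0.5357 -0.2163  0.0994] yaw 1.7258 F [ 0.74 -0.51 -0.64] w 0.0513
shift [-0.     -0.0007 -0.0019] turn [-0.0001 -0.0005 -0.0007]
```

Accurate now. Close.

```bash
python3 -m pendant '0 0 0 0 0 0 0;0 0 0 0 0 0 0;0 0 0 0 0 0 0;0 0 0 0 0 0 0;0 0 0 0 0 0 0' 110
python3 look.py g2 scene,170,290,100,200
python3 -c "
from h import *
tgt([.5355,-.2163,.10],1.728)"
```

```text
t: 5.25
position: [0.5361, -0.2163, 0.0992]
eef_rot: [[-0.154, 0.988, -0.0], [0.988, 0.154, 0.002], [0.002, 0.0, -1.0]]
ft_force: [0.9, 0.2, -0.9]
gripper_width: 0.0205
5.6
t 5.3 pos [ 0.5361 -0.2163  0.0992] yaw 1.7258 F [ 0.73 -0.09  0.32] w 0.0206
shift [ 0.0002 -0.0021 -0.0028] turn [ 0.0001 -0.0007 -0.0007]
```

View pics/g2_scene.png

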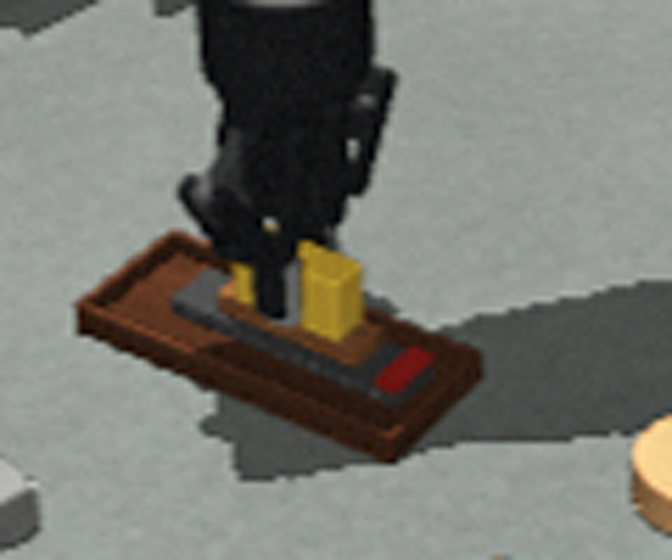

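```bash
python3 -m pendant '0 0 -.06 0 0 0 0;0 0 -.12 0 0 0 0;0 0 -.12 0 0 0 0;0 0 -.1 0 0 0 0;0 0 0 0 0 0 0;0 0 0 0 0 0 0'
python3 -c "
from h import *
tgt([.5379,.150,.26],1.5357)"
python3 look.py l scene,170,290,80,180
```

```text
t: 5.9
position: [0.5313, -0.2144, 0.2162]
eef_rot: [[-0.154, 0.988, -0.014], [0.988, 0.154, 0.008], [0.01, -0.012, -1.0]]
ft_force: [-0.2, 0.6, -4.2]
gripper_width: 0.0201
t 5.9 pos [ 0.5313 -0.2144  0.2162] yaw 1.7254 F [-0.2   0.62 -4.21] w 0.0201
shift [ 1.1983  0.2072 -0.1363] turn [-0.0042 -0.0029  0.0604]
5.6
```

View pics/l_scene.png

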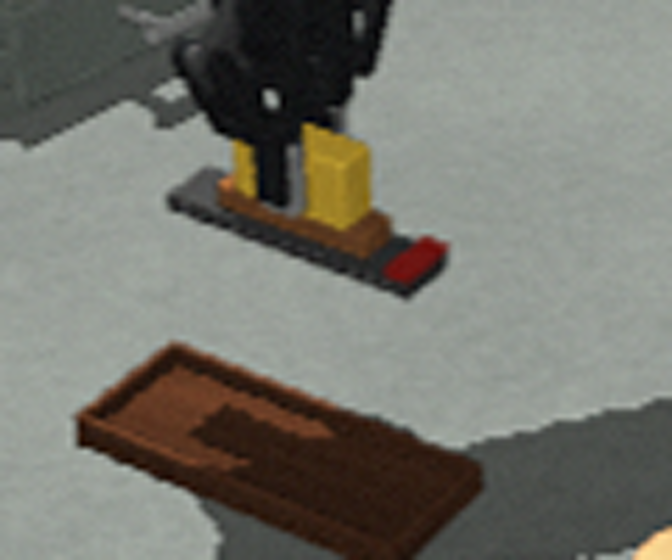

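```bash
python3 -m pendant '.1 .02 -.07 -.004 -.003 .03 0;.14 .02 -.08 0 0 .03 0;.14 .02 0 0 0 0 0;.14 .02 0 0 0 0 0;.14 .02 0 0 0 0 0;.14 .02 0 0 0 0 0;.1 .02 0 0 0 0 0;.06 .01 0 0 0 0 0; 0 0 0 0 0 0 0'
python3 -c "
from h import *
tgt([.5367,.1853,.26],1.5357)"
```

```text
t: 6.85
position: [0.5716, 0.0833, 0.2404]
eef_rot: [[0.047, 0.998, -0.032], [0.999, -0.047, 0.005], [0.003, -0.032, -0.999]]
ft_force: [0.5, 0.6, -3.9]
gripper_width: 0.0202
t 6.85 pos [0.5716 0.0833 0.2404] yaw 1.5241 F [ 0.46  0.57 -3.86] w 0.0202
shift [ 0.3344 -0.1339 -0.0598] turn [-0.0101 -0.0012 -0.0037]
```

```bash
python3 -m pendant '.07 -.09 -.06 -.01 -.001 -.004 0;.12 -.045 0 0 0 0 0;.1 0 0 0 0 0 0;.03 0 0 0 0 0 0;0 0 0 0 0 0 0;0 0 0 0 0 0 0'
python3 -c "
from h import *
tgt([.5367,.1853,.245],1.5357)"
```

```text
t: 7.45
position: [0.5289, 0.1788, 0.2474]
eef_rot: [[0.037, 0.999, -0.02], [0.999, -0.037, -0.008], [-0.008, -0.019, -1.0]]
ft_force: [-0.0, 0.1, -3.9]
gripper_width: 0.0205
t 7.45 pos [0.5289 0.1788 0.2474] yaw 1.5338 F [-0.02  0.07 -3.93] w 0.0205
shift [0.0228 0.0252 0.0073] turn [-0.0062  0.0026 -0.0006]
```

```bash
python3 -m pendant '.022 .025 .007 -.006 .0026 0 0;0 0 0 0 0 0 0;0 0 0 0 0 0 0'
python3 -c "
from h import *
tgt([.5367,.1853,.231],1.5357)"
python3 look.py s scene,310,430,150,270 top,120,220,190,270
```

```text
t: 7.75
position: [0.5375, 0.1823, 0.2435]
eef_rot: [[0.041, 0.999, -0.001], [0.999, -0.041, -0.001], [-0.001, -0.001, -1.0]]
ft_force: [-0.1, -0.3, -3.5]
gripper_width: 0.0204
t 7.75 pos [0.5375 0.1823 0.2435] yaw 1.5295 F [-0.05 -0.25 -3.52] w 0.0204
shift [ 0.0098 -0.0031  0.0417] turn [-0.0003  0.0004 -0.002 ]
4.666666666666667
7.0
```

View pics/s_scene.png

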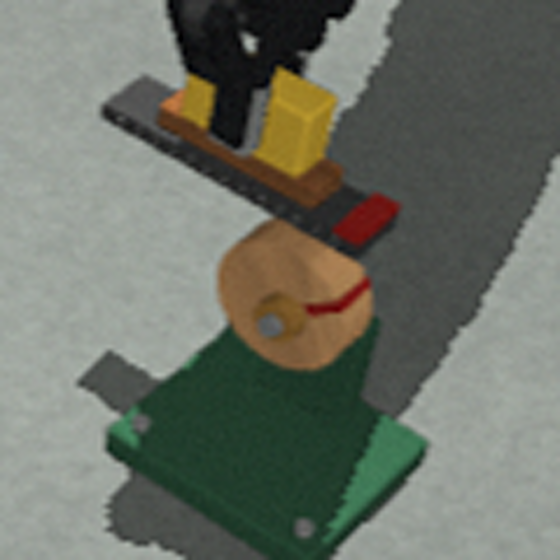

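View pics/s_top.png

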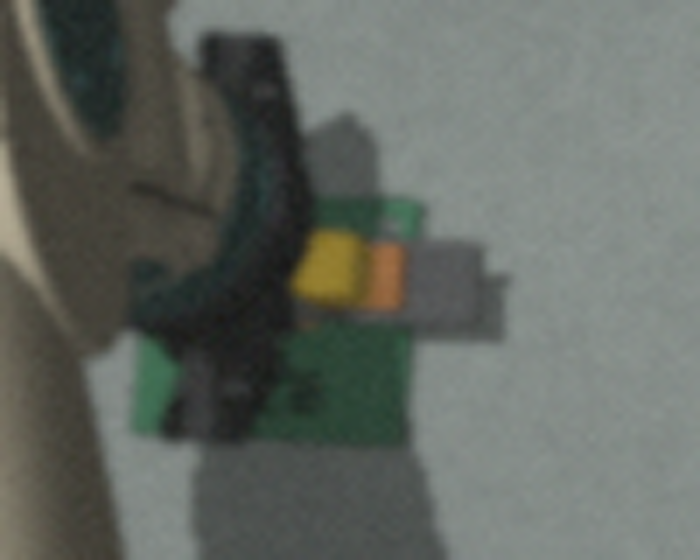

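```bash
python3 -m pendant '0 -.003 .02 0 0 -.002 0;0 0 .015 0 0 0 0;0 0 0 0 0 0 0'
python3 -m pendant '0 0 .007 0 0 0 0;0 0 0 0 0 0 0'
```

```text
t: 8.15
position: [0.5368, 0.1821, 0.2327]
eef_rot: [[0.035, 0.999, -0.0], [0.999, -0.035, -0.001], [-0.001, -0.0, -1.0]]
ft_force: [-0.5, -0.5, -3.8]
gripper_width: 0.0204
t: 8.35
position: [0.5365, 0.182, 0.2301]
eef_rot: [[0.035, 0.999, -0.001], [0.999, -0.035, -0.001], [-0.001, -0.001, -1.0]]
ft_force: [-0.0, -0.2, -3.8]
gripper_width: 0.0206
```

```bash
python3 -m pendant '0 0 .004 0 0 0 0;0 0 0 0 0 0 0'
python3 -m pendant '0 0 .003 0 0 0 0;0 0 0 0 0 0 0'
```

```text
t: 8.55
position: [0.5365, 0.1821, 0.2289]
eef_rot: [[0.035, 0.999, -0.001], [0.999, -0.035, -0.001], [-0.001, -0.001, -1.0]]
ft_force: [-0.4, -0.1, -3.5]
gripper_width: 0.0205
t: 8.75
position: [0.5366, 0.1822, 0.2281]
eef_rot: [[0.035, 0.999, -0.0], [0.999, -0.035, -0.001], [-0.001, -0.0, -1.0]]
ft_force: [0.1, 0.6, -3.1]
gripper_width: 0.0203
```

```bash
python3 -m pendant '0 0 .004 0 0 0 0;0 0 0 0 0 0 0'
```

```text
t: 8.95
position: [0.5368, 0.1823, 0.227]
eef_rot: [[0.035, 0.999, 0.0], [0.999, -0.035, -0.001], [-0.001, 0.0, -1.0]]
ft_force: [-0.3, -0.7, -3.7]
gripper_width: 0.0203
```

```bash
python3 -m pendant '0 0 .004 0 0 0 0;0 0 0 0 0 0 0'
python3 -m pendant '0 0 .004 0 0 0 0;0 0 0 0 0 0 0'
```

```text
t: 9.15
position: [0.537, 0.1823, 0.2266]
eef_rot: [[0.034, 0.999, 0.001], [0.999, -0.034, -0.001], [-0.001, 0.001, -1.0]]
ft_force: [-0.6, -0.1, -1.0]
gripper_width: 0.0201
t: 9.35
position: [0.537, 0.1823, 0.2264]
eef_rot: [[0.034, 0.999, 0.001], [0.999, -0.034, -0.001], [-0.001, 0.001, -1.0]]
ft_force: [-1.5, 0.1, -0.8]
gripper_width: 0.0204
```

```bash
python3 -m pendant '0 0 .004 0 0 0 0'
python3 -m pendant '0 0 .006 0 0 0 0'
```

```text
t: 9.45
position: [0.537, 0.1822, 0.2257]
eef_rot: [[0.034, 0.999, 0.001], [0.999, -0.034, -0.001], [-0.001, 0.001, -1.0]]
ft_force: [-2.7, -0.5, 3.8]
gripper_width: 0.0205
t: 9.55
position: [0.5371, 0.1822, 0.225]
eef_rot: [[0.034, 0.999, 0.002], [0.999, -0.034, -0.001], [-0.001, 0.002, -1.0]]
ft_force: [-3.6, -1.7, 9.6]
gripper_width: 0.0208
```

```bash
python3 -m pendant '.02 0 0 0 0 0 0'
python3 -m pendant '.02 0 0.001 0 0 0 0'
```

```text
t: 9.65
position: [0.5372, 0.1871, 0.226]
eef_rot: [[0.035, 0.999, 0.002], [0.999, -0.035, -0.003], [-0.003, 0.002, -1.0]]
ft_force: [-4.4, -5.1, 7.2]
gripper_width: 0.0204
t: 9.75
position: [0.5373, 0.1924, 0.2267]
eef_rot: [[0.035, 0.999, 0.002], [0.999, -0.035, -0.005], [-0.005, 0.003, -1.0]]
ft_force: [-3.5, -4.1, 5.6]
gripper_width: 0.0207
```

```bash
python3 -m pendant '.025 0 0.003 0 0.001 0 0'
python3 -m pendant '.025 0 0.003 0 0.001 0 0'
```

```text
t: 9.85
position: [0.5376, 0.1992, 0.2269]
eef_rot: [[0.036, 0.999, 0.003], [0.999, -0.036, -0.005], [-0.005, 0.003, -1.0]]
ft_force: [-4.0, -3.1, 8.7]
gripper_width: 0.0206
t: 9.95
position: [0.5378, 0.2061, 0.2274]
eef_rot: [[0.037, 0.999, 0.003], [0.999, -0.037, -0.004], [-0.003, 0.004, -1.0]]
ft_force: [-4.4, -3.2, 8.7]
gripper_width: 0.0205
```

```bash
python3 -m pendant '.025 0 0.002 -.001 0.001 0 0'
python3 -m pendant '.025 0 0.002 -.001 0.001 0 0'
python3 -m pendant '.025 0 0.003 -.001 0.001 0 0'
```

```text
t: 10.05
position: [0.5379, 0.2131, 0.228]
eef_rot: [[0.037, 0.999, 0.007], [0.999, -0.037, -0.003], [-0.002, 0.007, -1.0]]
ft_force: [-5.5, -3.2, 7.4]
gripper_width: 0.0203
t: 10.15
position: [0.5378, 0.2201, 0.2284]
eef_rot: [[0.038, 0.999, 0.01], [0.999, -0.038, -0.001], [-0.001, 0.01, -1.0]]
ft_force: [-3.5, -3.8, 6.3]
gripper_width: 0.0206
t: 10.25
position: [0.5378, 0.2272, 0.2284]
eef_rot: [[0.038, 0.999, 0.013], [0.999, -0.038, -0.0], [0.0, 0.013, -1.0]]
ft_force: [-3.3, -3.1, 5.6]
gripper_width: 0.0205
```

```bash
python3 -m pendant '.025 0 0.004 .002 0 0 0'
python3 -m pendant '.025 0 0.003 .002 0 0 0'
python3 -m pendant '.025 0 0.003 .001 0 0 0'
```

```text
t: 10.35
position: [0.5384, 0.2344, 0.2285]
eef_rot: [[0.038, 0.999, 0.008], [0.999, -0.038, -0.002], [-0.002, 0.008, -1.0]]
ft_force: [-0.8, -2.5, 6.0]
gripper_width: 0.0207
t: 10.45
position: [0.5391, 0.2416, 0.2285]
eef_rot: [[0.039, 0.999, 0.004], [0.999, -0.039, -0.004], [-0.003, 0.004, -1.0]]
ft_force: [-1.4, -2.4, 3.2]
gripper_width: 0.0205
t: 10.55
position: [0.5398, 0.249, 0.2281]
eef_rot: [[0.039, 0.999, 0.001], [0.999, -0.039, -0.005], [-0.005, 0.002, -1.0]]
ft_force: [-2.3, -2.0, 2.8]
gripper_width: 0.0202
```

```bash
python3 -m pendant '.01 0 -.03 0 0 0 0;0 0 -.03 0 0 0 0;0 0 0 0 0 0 0'
python3 look.py w1 scene,310,430,150,270
python3 -c "
from h import *
tgt([.5367,.1853,.245],1.5357)"
```

```text
t: 10.85
position: [0.5397, 0.2539, 0.2449]
eef_rot: [[0.038, 0.999, -0.001], [0.999, -0.038, -0.003], [-0.003, -0.001, -1.0]]
ft_force: [-0.1, -0.3, -3.3]
gripper_width: 0.0209
4.666666666666667
t 10.9 pos [0.5394 0.2538 0.2442] yaw 1.5326 F [ 0.24 -0.66 -2.6 ] w 0.0204
shift [-2.284e-01 -1.000e-04 -1.900e-03] turn [-0.0005  0.001  -0.001 ]
```

View pics/w1_scene.png

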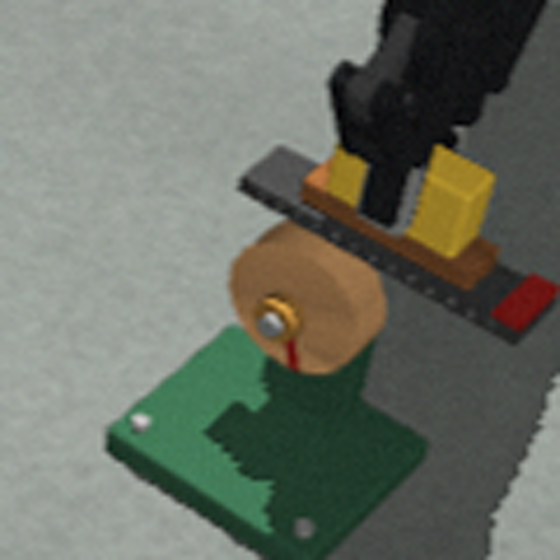

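Mark now points down and slightly forward (face end at about px (374,229)) ⇒ θ≈2.7. Return lifted.

```bash
python3 -m pendant '-.07 0 -.01 0 0 0 0;-.09 0 0 0 0 0 0;-.06 0 0 0 0 0 0;0 0 0 0 0 0 0;0 0 0 0 0 0 0'
python3 -c "
from h import *
tgt([.5367,.1873,.231],1.5357)"
```

```text
t: 11.4
position: [0.5357, 0.1859, 0.2449]
eef_rot: [[0.038, 0.999, -0.004], [0.999, -0.038, -0.002], [-0.002, -0.004, -1.0]]
ft_force: [0.1, -0.8, -3.7]
gripper_width: 0.0203
t 11.4 pos [0.5357 0.1859 0.2449] yaw 1.5331 F [ 0.12 -0.83 -3.68] w 0.0203
shift [0.0047 0.0033 0.0463] turn [-0.0014  0.0006 -0.0008]
```

```bash
python3 -m pendant '0 .003 .025 -.0014 0 -.0008 0;0 0 .02 0 0 0 0;0 0 0 0 0 0 0'
python3 -m pendant '0 0 .005 0 0 0 0'
```

```text
t: 11.7
position: [0.5365, 0.1872, 0.2296]
eef_rot: [[0.034, 0.999, -0.0], [0.999, -0.034, -0.001], [-0.001, -0.0, -1.0]]
ft_force: [-0.3, -0.8, -3.7]
gripper_width: 0.0204
t: 11.8
position: [0.5366, 0.1875, 0.2282]
eef_rot: [[0.033, 0.999, 0.0], [0.999, -0.033, -0.002], [-0.002, 0.0, -1.0]]
ft_force: [-0.7, -3.0, 4.6]
gripper_width: 0.0205
```

```bash
python3 -m pendant '.02 0 0.005 0 0 0 0'
python3 -m pendant '.025 0 0.004 0.0005 0.001 0 0'
python3 -m pendant '.025 0 0.005 0.0005 0.001 0 0'
```

```text
t: 11.9
position: [0.5369, 0.1934, 0.2277]
eef_rot: [[0.033, 0.999, 0.0], [0.999, -0.033, -0.002], [-0.002, 0.0, -1.0]]
ft_force: [-1.9, -1.7, 5.4]
gripper_width: 0.0203
t: 12.0
position: [0.5373, 0.2013, 0.2274]
eef_rot: [[0.033, 0.999, -0.001], [0.999, -0.033, 0.001], [0.001, -0.001, -1.0]]
ft_force: [-1.5, -2.7, 2.3]
gripper_width: 0.0201
t: 12.1
position: [0.5377, 0.2093, 0.2265]
eef_rot: [[0.033, 0.999, -0.001], [0.999, -0.033, 0.004], [0.004, -0.002, -1.0]]
ft_force: [-1.7, -3.3, 1.8]
gripper_width: 0.0205
```

```bash
python3 -m pendant '.02 0 0.009 0 -.001 0 0'
python3 -m pendant '.02 0 0.007 0 -.001 0 0'
python3 -m pendant '.02 0 0.006 0 0 0 0'
```

```text
t: 12.2
position: [0.538, 0.2162, 0.2247]
eef_rot: [[0.033, 0.999, -0.001], [0.999, -0.033, 0.001], [0.001, -0.001, -1.0]]
ft_force: [-4.5, -2.6, 9.7]
gripper_width: 0.0203
t: 12.3
position: [0.5383, 0.2234, 0.2238]
eef_rot: [[0.033, 0.999, -0.0], [0.999, -0.033, -0.001], [-0.001, -0.0, -1.0]]
ft_force: [-3.1, -0.9, 8.6]
gripper_width: 0.0204
t: 12.4
position: [0.5385, 0.2305, 0.2232]
eef_rot: [[0.032, 0.999, 0.0], [0.999, -0.032, -0.0], [-0.0, 0.0, -1.0]]
ft_force: [-3.7, -2.0, 7.1]
gripper_width: 0.0207
```

```bash
python3 -m pendant '.02 0 0.006 0 0 0 0'
python3 -m pendant '.02 0 0.006 0 0 0 0'
python3 -m pendant '.01 0 -.03 0 0 0 0;0 0 -.03 0 0 0 0;0 0 0 0 0 0 0'
python3 look.py w2 scene,310,430,150,270
python3 -c "
from h import *
tgt([.5367,.1873,.245],1.5357)"
```

```text
t: 12.5
position: [0.5387, 0.2374, 0.2225]
eef_rot: [[0.032, 0.999, 0.001], [0.999, -0.032, -0.0], [-0.0, 0.001, -1.0]]
ft_force: [-2.8, -2.7, 6.2]
gripper_width: 0.0208
t: 12.6
position: [0.5389, 0.2442, 0.2215]
eef_rot: [[0.031, 1.0, 0.001], [1.0, -0.031, -0.001], [-0.001, 0.001, -1.0]]
ft_force: [-3.0, -2.3, 6.7]
gripper_width: 0.0204
t: 12.9
position: [0.539, 0.25, 0.2391]
eef_rot: [[0.029, 1.0, 0.001], [1.0, -0.029, 0.001], [0.001, 0.001, -1.0]]
ft_force: [-0.2, 1.1, -3.4]
gripper_width: 0.0207
4.666666666666667
t 12.95 pos [0.5387 0.2498 0.2385] yaw 1.5416 F [ 1.02  0.79 -2.95] w 0.0204
shift [-0.2083 -0.0005 -0.022 ] turn [ 0.0001 -0.0004  0.0019]
```

View pics/w2_scene.png

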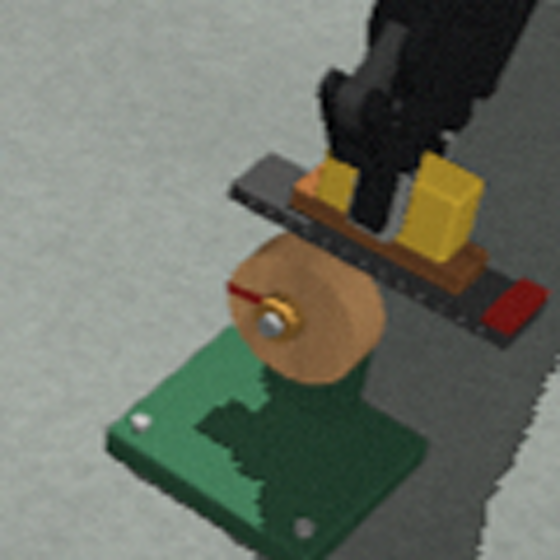

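```bash
python3 -m pendant '-.06 0 -.02 0 0 0.002 0;-.08 0 0 0 0 0 0;-.05 0 0 0 0 0 0;0 0 0 0 0 0 0;0 0 0 0 0 0 0'
python3 -c "
from h import *
tgt([.5369,.1943,.225],1.5357)"
```

```text
t: 13.45
position: [0.5359, 0.1883, 0.2432]
eef_rot: [[0.038, 0.999, -0.002], [0.999, -0.038, 0.001], [0.001, -0.002, -1.0]]
ft_force: [-0.8, -0.0, -3.6]
gripper_width: 0.0206
t 13.45 pos [0.5359 0.1883 0.2432] yaw 1.5331 F [-0.82 -0.04 -3.6 ] w 0.0206
shift [0.0201 0.0027 0.0606] turn [-0.0007 -0.0002 -0.0008]
```

```bash
python3 -m pendant '.015 .003 .03 -.0007 0 -.0008 0;.005 0 .025 0 0 0 0;0 0 .003 0 0 0 0;0 0 0 0 0 0 0'
```

```text
t: 13.85
position: [0.5368, 0.1959, 0.2235]
eef_rot: [[0.034, 0.999, -0.001], [0.999, -0.034, 0.002], [0.002, -0.001, -1.0]]
ft_force: [-0.6, -0.5, -2.7]
gripper_width: 0.0204
```

```bash
python3 -m pendant '0 0 .006 0 0 0 0'
python3 -m pendant '0.005 0 .004 0 0 0 0'
```

```text
t: 13.95
position: [0.5369, 0.1961, 0.2219]
eef_rot: [[0.033, 0.999, -0.001], [0.999, -0.033, 0.001], [0.001, -0.001, -1.0]]
ft_force: [-1.1, -2.0, 4.7]
gripper_width: 0.0203
t: 14.05
position: [0.537, 0.1975, 0.2218]
eef_rot: [[0.033, 0.999, -0.0], [0.999, -0.033, 0.0], [0.0, -0.0, -1.0]]
ft_force: [-2.1, -2.8, 4.1]
gripper_width: 0.0206
```

```bash
python3 -m pendant '0.02 0 .006 0 0 0 0'
python3 -m pendant '0.02 0 .005 0 0 0 0'
python3 -m pendant '0.02 0 .005 0 0 0 0'
```

```text
t: 14.15
position: [0.5372, 0.2032, 0.2212]
eef_rot: [[0.033, 0.999, -0.0], [0.999, -0.033, -0.001], [-0.001, 0.0, -1.0]]
ft_force: [-3.9, -3.0, 5.8]
gripper_width: 0.0202
t: 14.25
position: [0.5374, 0.209, 0.221]
eef_rot: [[0.034, 0.999, 0.0], [0.999, -0.034, -0.002], [-0.002, 0.001, -1.0]]
ft_force: [-3.3, -3.4, 4.5]
gripper_width: 0.0204
t: 14.35
position: [0.5375, 0.2149, 0.2207]
eef_rot: [[0.034, 0.999, 0.001], [0.999, -0.034, -0.003], [-0.003, 0.001, -1.0]]
ft_force: [-3.2, -3.9, 5.6]
gripper_width: 0.0206
```

```bash
python3 -m pendant '0.02 0 .005 0 0 0 0'
python3 -m pendant '0.02 0 .004 0 0 0 0'
python3 -m pendant '0.02 0 .004 0 0 0 0'
python3 -m pendant '.005 0 -.03 0 0 0 0;0 0 -.04 0 0 0 0;0 0 0 0 0 0 0'
python3 look.py w3 scene,320,420,170,250
```

```text
t: 14.45
position: [0.5378, 0.2208, 0.2204]
eef_rot: [[0.034, 0.999, 0.002], [0.999, -0.034, -0.004], [-0.004, 0.002, -1.0]]
ft_force: [-3.8, -3.7, 6.9]
gripper_width: 0.0203
t: 14.55
position: [0.5379, 0.2267, 0.2204]
eef_rot: [[0.035, 0.999, 0.002], [0.999, -0.035, -0.006], [-0.006, 0.002, -1.0]]
ft_force: [-3.0, -3.8, 6.0]
gripper_width: 0.0202
t: 14.65
position: [0.5381, 0.2324, 0.2206]
eef_rot: [[0.035, 0.999, 0.003], [0.999, -0.035, -0.008], [-0.008, 0.003, -1.0]]
ft_force: [-3.9, -4.2, 7.0]
gripper_width: 0.0205
t: 14.95
position: [0.5387, 0.2359, 0.2426]
eef_rot: [[0.034, 0.999, 0.005], [0.999, -0.034, -0.006], [-0.005, 0.005, -1.0]]
ft_force: [-0.2, 0.2, -3.7]
gripper_width: 0.0204
7.0
```

View pics/w3_scene.png

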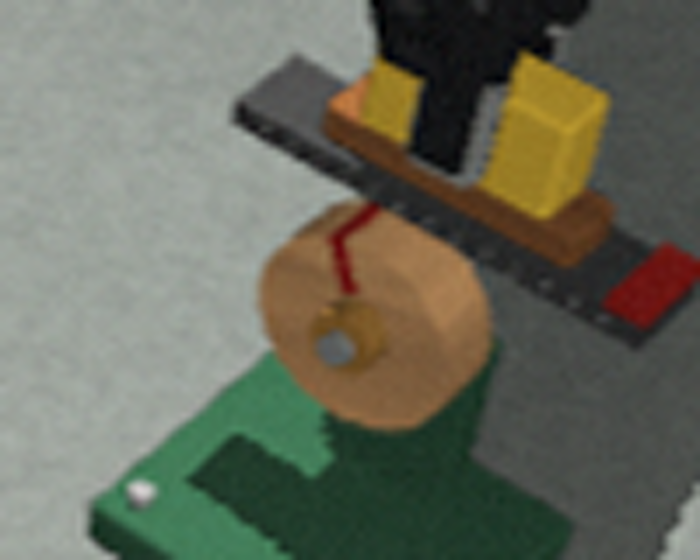

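```bash
python3 -m pendant '-.05 0 0 0 .001 0 0;-.03 0 0 0 .001 0 0;0 0 0 0 0 0 0'
python3 -c "
from h import *
tgt([.5375,.2123,.225],1.5357)"
```

```text
t: 15.3
position: [0.5368, 0.2097, 0.2405]
eef_rot: [[0.034, 0.999, 0.002], [0.999, -0.034, 0.0], [0.0, 0.002, -1.0]]
ft_force: [-0.1, 1.0, -3.6]
gripper_width: 0.0204
t 15.3 pos [0.5368 0.2097 0.2405] yaw 1.5369 F [-0.09  0.99 -3.57] w 0.0204
shift [0.0087 0.0018 0.0516] turn [ 0.0005 -0.0001  0.0004]
```

```bash
python3 -m pendant '.005 .002 .03 0.0005 0 0 0;0 0 .02 0 0 0 0;0 0 .003 0 0 0 0;0 0 0 0 0 0 0'
python3 -m pendant '0 0 .004 0 0 0 0'
```

```text
t: 15.7
position: [0.5372, 0.2104, 0.222]
eef_rot: [[0.036, 0.999, -0.002], [0.999, -0.036, 0.0], [0.0, -0.002, -1.0]]
ft_force: [-0.1, -1.0, -0.6]
gripper_width: 0.0205
t: 15.8
position: [0.5373, 0.2104, 0.2213]
eef_rot: [[0.035, 0.999, -0.001], [0.999, -0.035, -0.0], [-0.0, -0.001, -1.0]]
ft_force: [-2.3, -2.2, 4.2]
gripper_width: 0.0207
```

```bash
python3 -m pendant '.015 0 .006 0 0 0 0'
python3 -m pendant '.015 0 .003 0 0 0 0'
```

```text
t: 15.9
position: [0.5375, 0.2142, 0.2209]
eef_rot: [[0.036, 0.999, -0.001], [0.999, -0.036, -0.003], [-0.003, -0.001, -1.0]]
ft_force: [-4.4, -4.6, 9.2]
gripper_width: 0.0205
t: 16.0
position: [0.5376, 0.2181, 0.2215]
eef_rot: [[0.036, 0.999, -0.001], [0.999, -0.036, -0.005], [-0.005, -0.0, -1.0]]
ft_force: [-3.8, -5.0, 6.2]
gripper_width: 0.0201
```

```bash
python3 -m pendant '.012 0 .004 0 0 0 0'
python3 -m pendant '0 0 -.03 0 0 0 0;0 0 -.04 0 0 0 0;0 0 0 0 0 0 0'
python3 look.py w4 scene,320,420,170,250
```

```text
t: 16.1
position: [0.5376, 0.2213, 0.2219]
eef_rot: [[0.037, 0.999, -0.0], [0.999, -0.037, -0.008], [-0.008, 0.0, -1.0]]
ft_force: [-3.5, -4.0, 5.5]
gripper_width: 0.0205
t: 16.4
position: [0.5381, 0.2228, 0.2449]
eef_rot: [[0.035, 0.999, 0.001], [0.999, -0.035, -0.006], [-0.005, 0.002, -1.0]]
ft_force: [0.4, -0.3, -3.8]
gripper_width: 0.0207
7.0
```

View pics/w4_scene.png

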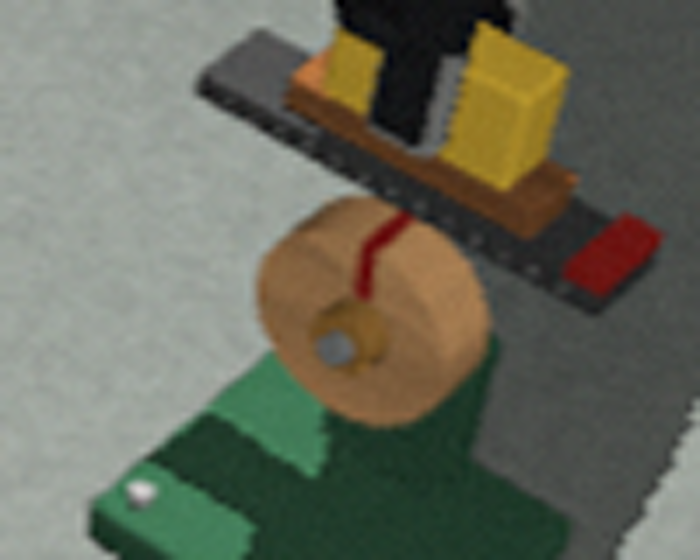

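```bash
python3 -m pendant '-.08 0 -.04 0 .002 0 0;-.12 0 0 0 0 0 0;-.14 0 0 0 0 0 0;-.1 0 0 0 0 0 0;-.06 0 0 0 0 0 0;0 0 0 0 0 0 0'
python3 look.py w5 scene,335,405,180,240 top,125,195,205,265
```

```text
t: 17.05
position: [0.5324, 0.0692, 0.2544]
eef_rot: [[0.032, 0.999, 0.0], [0.999, -0.032, 0.002], [0.002, 0.0, -1.0]]
ft_force: [-0.6, 0.2, -2.8]
gripper_width: 0.0203
9.333333333333334
9.333333333333334
```

View pics/w5_scene.png

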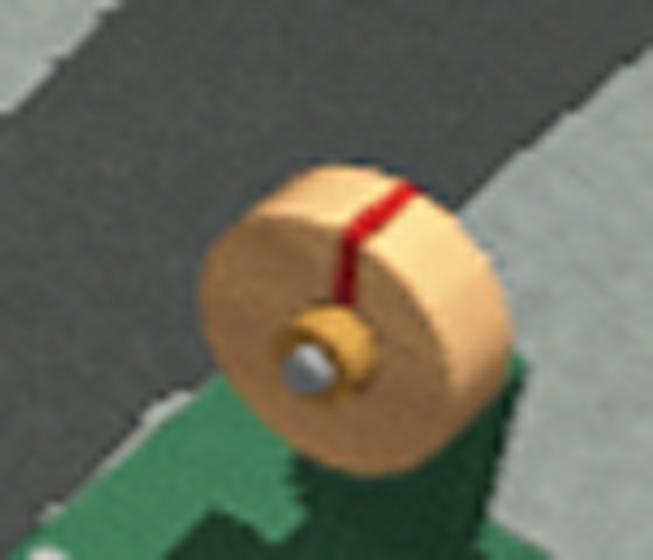

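View pics/w5_top.png

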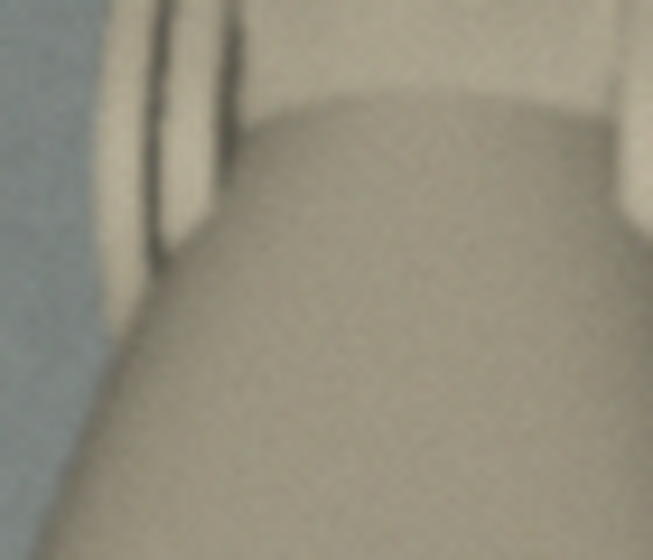

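```bash
python3 -m pendant '-.1 0 0 0 0 0 0;-.14 0 0 0 0 0 0;-.14 0 0 0 0 0 0;-.1 0 0 0 0 0 0;-.08 0 0 0 0 0 0;0 0 0 0 0 0 0'
python3 look.py w6  top,125,195,205,265
```

```text
t: 17.75
position: [0.5305, -0.0951, 0.2527]
eef_rot: [[0.017, 1.0, 0.003], [1.0, -0.017, 0.008], [0.008, 0.003, -1.0]]
ft_force: [0.3, 0.9, -4.0]
gripper_width: 0.0204
9.333333333333334
```

View pics/w6_top.png

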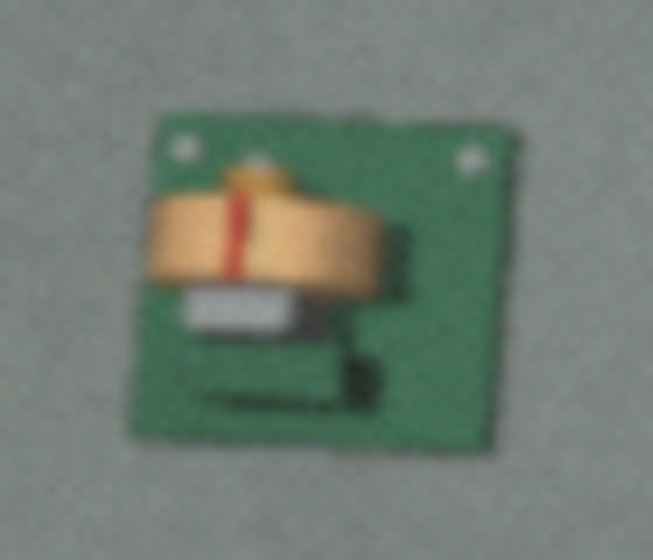

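```bash
python3 - <<'E'
from h import *
x0=[.5379,.2203,1.5357]
s=9.333;off=[125,205]
c=lambda q:((q-off+.5)*s-.5).round(1).tolist()
print("bolt",c(proj("top",tf(x0,[[0,-.02,.1],[0,-.025,.1],[0,-.02,.105]]))))
for th in(-.3,-.2,-.1,0,.1):
  r=.029
  print(th,c(proj("top",tf(x0,[[r*np.sin(th),y,.1+r*np.cos(th)] for y in(-.011,.011)]))))
print("carriage",c(proj("top",tf(x0,[[x,.012,.113] for x in(-.02,.02)]))))
print("base",c(proj("top",tf(x0,[[55e-3,-.05,.016],[-55e-3,-.05,.016],[-55e-3,.05,.016],[55e-3,.05,.016]]))))
E
```

```text
bolt [[259.9, 175.6], [261.5, 158.0], [255.6, 173.3]]
-0.3 [[264.0, 196.0], [256.8, 276.4]]
-0.2 [[253.1, 195.3], [245.8, 275.8]]
-0.1 [[242.2, 194.7], [234.9, 275.2]]
0 [[231.5, 194.2], [224.1, 274.8]]
0.1 [[221.1, 193.9], [213.6, 274.4]]
carriage [[310.6, 287.2], [166.0, 281.9]]
base [[155.4, 108.5], [513.2, 121.5], [488.7, 450.9], [123.7, 437.5]]
```

θ ≈ −0.09 from both cameras (scene mark nearly vertical; top mark at crop (238,195)–(234,275) vs. 231/224 predicted at zero). One tiny further stroke of ~2.5 mm.

```bash
python3 -m pendant '.1 0 0 0 0 0 0;.14 0 0 0 0 0 0;.14 0 0 0 0 0 0;.14 0 0 0 0 0 0;.14 0 0 0 0 0 0;.14 0 0 0 0 0 0;.1 0 0 0 0 0 0;.04 0 0 0 0 0 0;0 0 0 0 0 0 0'
python3 -c "
from h import *
tgt([.5372,.2153,.245],1.5357)"
```

```text
t: 18.7
position: [0.5315, 0.213, 0.2552]
eef_rot: [[0.001, 1.0, 0.002], [1.0, -0.001, 0.017], [0.017, 0.002, -1.0]]
ft_force: [-0.8, 0.1, -2.7]
gripper_width: 0.0205
t 18.7 pos [0.5315 0.213  0.2552] yaw 1.5696 F [-0.76  0.07 -2.74] w 0.0205
shift [0.0073 0.0188 0.034 ] turn [ 0.0006 -0.0055  0.0108]
```

```bash
python3 -m pendant '.003 .019 .03 0 -.0055 .0108 0;0 0 0 0 0 0 0;0 0 0 0 0 0 0'
python3 -c "
from h import *
tgt([.5372,.2133,.225],1.5357)"
```

```text
t: 19.0
position: [0.5359, 0.2143, 0.2458]
eef_rot: [[0.033, 0.999, 0.0], [0.999, -0.033, -0.002], [-0.002, 0.0, -1.0]]
ft_force: [0.3, 0.8, -3.5]
gripper_width: 0.0206
t 19.0 pos [0.5359 0.2143 0.2458] yaw 1.5376 F [ 0.27  0.8  -3.46] w 0.0206
shift [-0.003   0.0044  0.0693] turn [0.     0.0006 0.0006]
```

```bash
python3 -m pendant '0 .004 .035 0 0.0006 0.0006 0;0 0 .03 0 0 0 0;0 0 0 0 0 0 0;0 0 0 0 0 0 0'
python3 -m pendant '0 0 .005 0 0 0 0'
```

```text
t: 19.4
position: [0.5367, 0.2118, 0.2247]
eef_rot: [[0.038, 0.999, -0.001], [0.999, -0.038, -0.0], [-0.0, -0.001, -1.0]]
ft_force: [-0.6, -0.3, -3.2]
gripper_width: 0.0205
t: 19.5
position: [0.5368, 0.2115, 0.2232]
eef_rot: [[0.038, 0.999, -0.001], [0.999, -0.038, -0.0], [-0.0, -0.001, -1.0]]
ft_force: [0.1, -0.1, -2.9]
gripper_width: 0.0202
```

```bash
python3 -m pendant '0.001 0 .006 0 0 0 0'
python3 -m pendant '.008 0 .005 0 0 0 0'
```

```text
t: 19.6
position: [0.5368, 0.2116, 0.2221]
eef_rot: [[0.038, 0.999, -0.001], [0.999, -0.038, -0.0], [-0.0, -0.001, -1.0]]
ft_force: [-3.8, -1.1, 4.7]
gripper_width: 0.0204
t: 19.7
position: [0.5369, 0.2131, 0.2219]
eef_rot: [[0.039, 0.999, -0.0], [0.999, -0.039, -0.003], [-0.003, -0.0, -1.0]]
ft_force: [-3.5, -4.8, 7.2]
gripper_width: 0.0206
```

```bash
python3 -m pendant '.005 0 .002 0 0 0 0'
python3 -m pendant '0 0 -.03 0 0 0 0;0 0 -.04 0 0 0 0;0 0 -.02 0 0 0 0'
python3 -m pendant '-.08 0 -.02 0 .002 0 0;-.12 0 0 0 0 0 0;-.14 0 0 0 0 0 0;-.14 0 0 0 0 0 0;-.14 0 0 0 0 0 0;-.14 0 0 0 0 0 0;-.14 0 0 0 0 0 0;-.1 0 0 0 0 0 0;-.06 0 0 0 0 0 0;0 0 0 0 0 0 0'
python3 look.py w7 scene,335,405,180,240 top,125,195,205,265
python3 -c "
from h import *
tgt([.5361,-.2163,.22],1.7258)"
```

```text
t: 19.8
position: [0.5368, 0.214, 0.2225]
eef_rot: [[0.039, 0.999, -0.0], [0.999, -0.039, -0.006], [-0.006, 0.0, -1.0]]
ft_force: [-2.8, -3.4, 3.0]
gripper_width: 0.0207
t: 20.1
position: [0.5369, 0.2148, 0.2507]
eef_rot: [[0.039, 0.999, -0.0], [0.999, -0.039, -0.004], [-0.004, 0.0, -1.0]]
ft_force: [0.6, -0.1, -2.8]
gripper_width: 0.0206
t: 21.1
position: [0.5318, -0.1123, 0.2637]
eef_rot: [[0.033, 0.999, 0.021], [0.999, -0.033, 0.006], [0.006, 0.02, -1.0]]
ft_force: [-0.1, 0.4, -3.8]
gripper_width: 0.0204
9.333333333333334
9.333333333333334
t 21.2 pos [ 0.5316 -0.1102  0.2635] yaw 1.5404 F [-0.75 -0.23 -4.2 ] w 0.0204
shift [-0.3543  0.023   0.1427] turn [ 0.0065 -0.002  -0.059 ]
```

View pics/w7_scene.png

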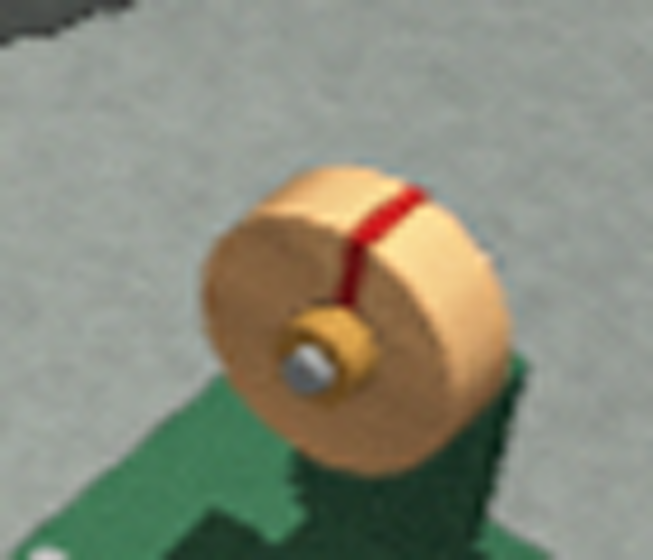

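View pics/w7_top.png

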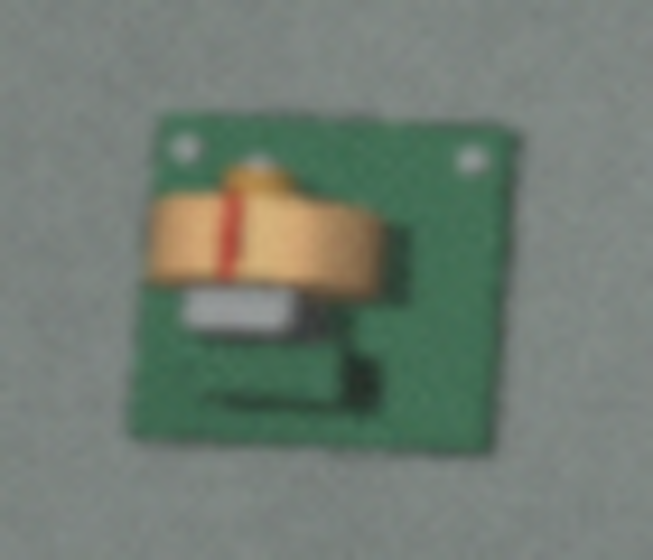

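Mark now at crop (232,196)–(226,275) in the top view: within ~0.03 rad of the top. Stop filing and return the file.

```bash
python3 -m pendant '-.06 0 .02 .0065 -.002 -.03 0;-.1 0 .03 0 0 -.029 0;-.09 0 .02 0 0 0 0;-.06 0 0 0 0 0 0;0 0 0 0 0 0 0;0 0 0 0 0 0 0'
python3 -c "
from h import *
tgt([.5361,-.2163,.16],1.7258)"
```

```text
t: 21.8
position: [0.5426, -0.1975, 0.2429]
eef_rot: [[-0.172, 0.985, 0.001], [0.985, 0.172, 0.006], [0.006, 0.002, -1.0]]
ft_force: [0.6, -0.7, -4.0]
gripper_width: 0.0204
t 21.8 pos [ 0.5426 -0.1975  0.2429] yaw 1.744 F [ 0.58 -0.74 -3.96] w 0.0204
shift [-0.0596 -0.0327  0.2758] turn [ 0.0006 -0.0018  0.0058]
```

```bash
python3 -m pendant '-.06 -.02 .08 0 -.0018 .0058 0;0 0 .1 0 0 0 0;0 0 0 0 0 0 0;0 0 0 0 0 0 0'
python3 -c "
from h import *
tgt([.540,-.219,.11],1.7268)"
```

```text
t: 22.2
position: [0.5419, -0.2125, 0.1911]
eef_rot: [[-0.159, 0.987, 0.007], [0.987, 0.159, 0.001], [-0.0, 0.007, -1.0]]
ft_force: [1.0, -0.2, -2.6]
gripper_width: 0.0203
t 22.2 pos [ 0.5419 -0.2125  0.1911] yaw 1.7304 F [ 1.03 -0.24 -2.59] w 0.0203
shift [-0.0203 -0.0115  0.2704] turn [0.0021 0.0001 0.0012]
```

```bash
python3 -m pendant '-.02 -.011 .07 0.002 0 .001 0;0 0 .09 0 0 0 0;0 0 .05 0 0 0 0;0 0 0 0 0 0 0;0 0 0 0 0 0 0'
python3 -c "
from h import *
tgt([.540,-.219,.10],1.7268)"
python3 look.py p1 scene,170,290,100,200
```

```text
t: 22.7
position: [0.5452, -0.2178, 0.1362]
eef_rot: [[-0.161, 0.987, 0.012], [0.987, 0.161, -0.005], [-0.007, 0.011, -1.0]]
ft_force: [-0.4, -0.1, -3.3]
gripper_width: 0.0203
t 22.7 pos [ 0.5452 -0.2178  0.1362] yaw 1.7322 F [-0.4  -0.09 -3.29] w 0.0203
shift [-0.0005 -0.0192  0.1204] turn [0.0034 0.0021 0.0017]
5.6
```

View pics/p1_scene.png

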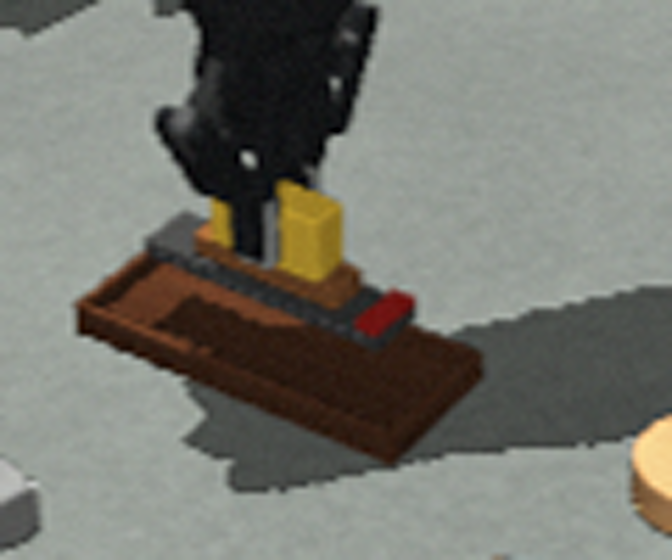

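The file hangs over the tray, level (nose at crop (385,315)). Lower in corrected small steps.

```bash
python3 -m pendant '0 -.02 .03 0.0034 0.002 .0017 0;0 0 .03 0 0 0 0;0 0 .025 0 0 0 0;0 0 0 0 0 0 0'
python3 -c "
from h import *
tgt([.540,-.219,.0995],1.7268)"
```

```text
t: 23.15
position: [0.5413, -0.2197, 0.1126]
eef_rot: [[-0.156, 0.988, 0.005], [0.988, 0.156, -0.003], [-0.004, 0.005, -1.0]]
ft_force: [-1.2, 0.3, -3.4]
gripper_width: 0.0203
t 23.15 pos [ 0.5413 -0.2197  0.1126] yaw 1.7269 F [-1.21  0.33 -3.38] w 0.0203
shift [ 0.0032 -0.004   0.0438] turn [0.0015 0.0013 0.    ]
```

```bash
python3 -m pendant '.003 -.004 .02 0.0015 0.0013 0 0;0 0 .012 0 0 0 0;0 0 0 0 0 0 0'
python3 -m pendant '0 0 .006 0 0 0 0;0 0 0 0 0 0 0'
python3 -m pendant '0 0 .004 0 0 0 0;0 0 0 0 0 0 0'
```

```text
t: 23.45
position: [0.5397, -0.219, 0.1018]
eef_rot: [[-0.155, 0.988, -0.001], [0.988, 0.155, 0.001], [0.001, -0.001, -1.0]]
ft_force: [-0.8, 0.5, -3.5]
gripper_width: 0.0202
t: 23.65
position: [0.5398, -0.219, 0.0998]
eef_rot: [[-0.155, 0.988, -0.001], [0.988, 0.155, 0.001], [0.001, -0.001, -1.0]]
ft_force: [0.4, 0.2, -4.3]
gripper_width: 0.0203
t: 23.85
position: [0.5403, -0.2193, 0.0994]
eef_rot: [[-0.155, 0.988, -0.0], [0.988, 0.155, 0.0], [0.0, -0.0, -1.0]]
ft_force: [-0.7, 0.3, -3.2]
gripper_width: 0.02
```

```bash
python3 -m pendant '0 0 .003 0 0 0 0'
python3 -m pendant '0 0 .003 0 0 0 0'
```

```text
t: 23.95
position: [0.5405, -0.2195, 0.0991]
eef_rot: [[-0.155, 0.988, 0.0], [0.988, 0.155, -0.0], [-0.0, 0.0, -1.0]]
ft_force: [-1.7, 1.0, 3.8]
gripper_width: 0.0203
t: 24.05
position: [0.5405, -0.2195, 0.0992]
eef_rot: [[-0.155, 0.988, 0.0], [0.988, 0.155, -0.0], [-0.0, 0.0, -1.0]]
ft_force: [-2.5, 1.8, 6.9]
gripper_width: 0.02
```

Seated on the tray floor (contact at the same height as at pick-up). Release.

```bash
python3 -m pendant '0 0 0 0 0 0 .6;0 0 0 0 0 0 .6;0 0 0 0 0 0 .6;0 0 0 0 0 0 .6'
python3 -c "
from h import *
tgt([.540,-.219,.2],1.7268)"
```

```text
t: 24.45
position: [0.5425, -0.2205, 0.1004]
eef_rot: [[-0.155, 0.988, 0.005], [0.988, 0.155, -0.003], [-0.003, 0.005, -1.0]]
ft_force: [0.5, -0.2, 0.4]
gripper_width: 0.0511
t 24.45 pos [ 0.5425 -0.2205  0.1004] yaw 1.7268 F [ 0.54 -0.18  0.43] w 0.0511
shift [ 0.0051 -0.0059 -0.3319] turn [0.0015 0.0011 0.    ]
```

```bash
python3 -m pendant '.003 -.004 -.03 .001 .001 0 .6;0 0 -.06 0 0 0 .6;0 0 -.1 0 0 0 .6;0 0 -.13 0 0 0 .6;0 0 -.13 0 0 0 .6;0 0 -.1 0 0 0 .6;0 0 0 0 0 0 .6'
python3 -m pendant '-.14 0 0 0 0 0 .6;-.14 0 0 0 0 0 .6;-.14 0 0 0 0 0 .6;-.14 0 0 0 0 0 .6;-.14 0 0 0 0 0 .6;-.06 0 0 0 0 0 .6;0 0 0 0 0 0 .6;0 0 0 0 0 0 .6;0 0 0 0 0 0 .6'
python3 look.py fin scene,0,512,0,384 top,0,512,0,384
python3 -c "
import cv2
a=cv2.imread('pics/fin_scene.png');print(a.shape)
c=a[int(130*a.shape[0]/384):int(190*a.shape[0]/384),int(175*a.shape[1]/512):int(265*a.shape[1]/512)];cv2.imwrite('pics/fin_c.png',cv2.resize(c,None,fx=5,fy=5,interpolation=2))"
```

```text
t: 25.15
position: [0.5399, -0.2192, 0.2736]
eef_rot: [[-0.155, 0.988, -0.001], [0.988, 0.155, 0.002], [0.002, -0.001, -1.0]]
ft_force: [0.5, -0.5, 0.0]
gripper_width: 0.0513
t: 26.05
position: [0.5748, -0.4494, 0.2718]
eef_rot: [[-0.159, 0.987, -0.003], [0.987, 0.159, 0.006], [0.006, -0.002, -1.0]]
ft_force: [-1.0, 0.1, -0.1]
gripper_width: 0.0513
1.3671875
1.3671875
(525, 700, 3)
```

View pics/fin_scene.png

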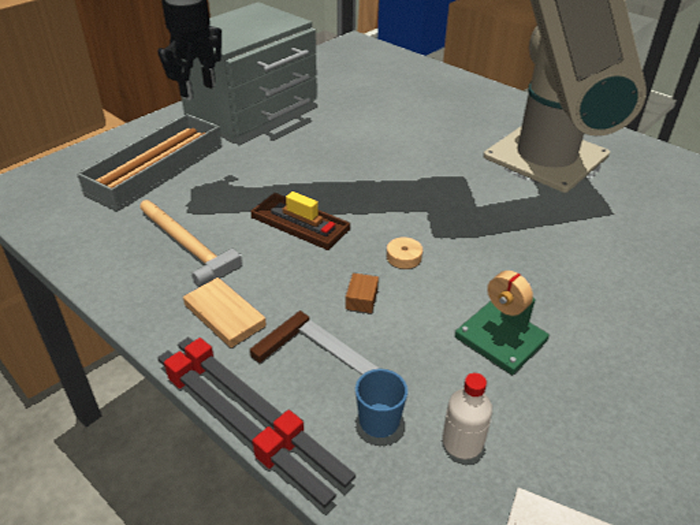

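View pics/fin_top.png

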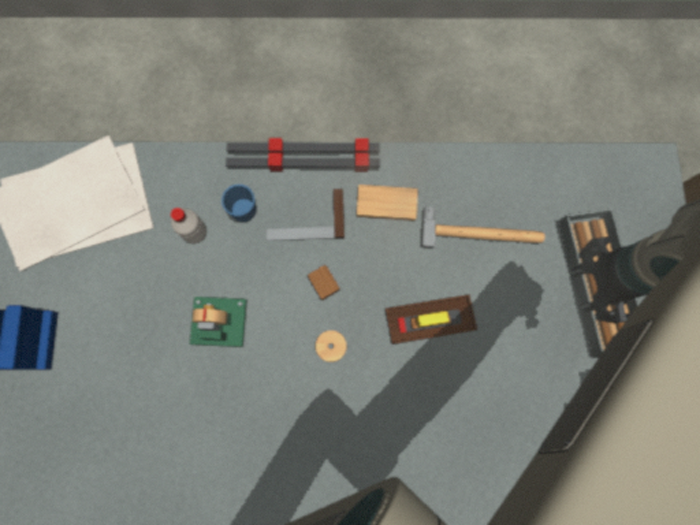

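View pics/fin_c.png

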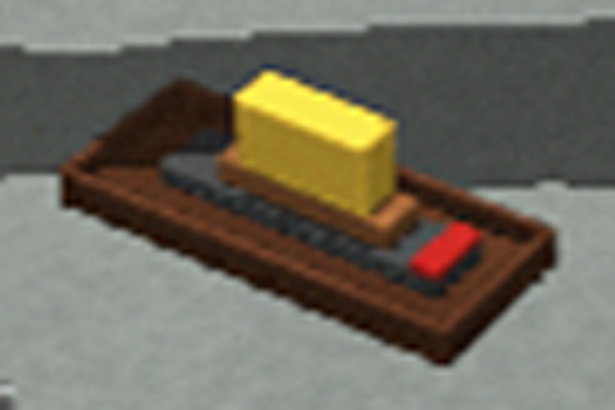

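The file lies flat in its tray, the mark stands at the top of the wheel (scene view (513,280)), the bystanders look unmoved, and the arm is clear. Handing in.

```bash
python3 -c "
from bench import ticket,monitor
print(ticket.hand_in()); print(monitor.read_state()['t'])"
```

```text
the job is handed in; nothing more can be done
None
the job is handed in; nothing more can be done
```

I filed the wheel round until the red mark stood at the top, laid the file flat back in its tray and handed the job in at about 26 s.

- **Strokes:** There were five forward strokes: three main ones of about 67, 57 and 36 mm, then corrections of about 11 and 3 mm. I lifted the file about 15–25 mm clear of the wheel after each one.
- **Pressing:** Mostly 8–13 N. It briefly dropped to 5.5–7 N on the falling side of the out-of-round rim, but the wheel kept turning. The highest reading was about 13.4 N.
- **Mark:** In the last top-camera view, taken after the final stroke, it was within about 0.03 rad of the top, just short if anything. The calibration adds a few hundredths of a radian of uncertainty.
- **File and bench:** The file lies flat in the tray, nose the same way as before. The other objects look unmoved in both final pictures, and the arm was touching nothing.
- **What went wrong:** My first grip drifted about 9 mm off centre and too high while the file was still in its tray. I opened the gripper, re-centred and took it again before lifting.

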